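# Lift the loaded parts tote level off the bench scale

### The arm

A 7-joint arm with a two-finger parallel gripper is mounted at the origin on the work surface. World frame = base frame: x ahead of the robot, y to its left, z up, the work surface at z = 0. Lengths are in m, angles in rad, forces in N, time in s.
With the tool pointing down it reaches from about 0.35 to 0.9 m from the base axis. Payload 19.9 kg.
Tool frame: the origin (TCP) lies between the finger pads; the fingertips stand 19 mm ahead of it and the grasp point (between the pads) is the TCP (tcp_to_tips is the distance from the TCP to the fingertips, in m); z points along the fingers, y is the line along which they close (so a half turn about z gives the same grasp; the last joint's range is limited). The gripper opens to 94 mm and grips with 3 to 60 N. Pads are 16 mm wide; open, the fingers measure 119 mm over their backs; the gripper's body (75 mm by 177 mm) begins 78 mm behind the grasp point.
Start: joints at [-1.288, 0.417, -0.01, 1.614, 0.005, 1.111, -0.053], TCP at [0.199, 0.593, 0.224] pointing down, gripper open.
Joint ranges: [-2.81, 2.81], [-0.39, 2.02], [-1.27, 1.25], [0.06, 2.57], [-1.19, 4.33], [0.19, 2], [-2.82, 2.82]. Speed limits (rad/s): [1.89, 1.89, 2.39, 2.39, 3.01, 3.01, 3.01].

### API

Orientations are given as a unit quaternion [x, y, z, w].
In Python, from plant import observe, get_image, job_done, recognise, tip_of, tcp_to_tips gives the robot as it stands.
- The arm moves only by the tool jog_arm, never from a script. Its argument "motion" is a list of rows, each an object with "translation": the shift along the tool's x, y, z normalised to -1 to 1, where 1 is 0.25 m, a list of three; "dr": the turn, a rotation vector about the tool's x, y, z normalised to -1 to 1, where 1 is 60 degrees, a list of three; "claw": the opening, from 0 (shut) to 1 (fully open). In form: [{"translation": [tx, ty, tz], "dr": [rx, ry, rz], "claw": claw}, ...]. A call has 1 to 12 rows; each row is the pose to reach, as a shift and turn from the pose commanded when the call began, along the tool's axes at that moment; what a row does not reach only later rows make up. A row lasts 1/8 s, in which the tool goes at most 62.5 mm and 10.7 degrees, less where a joint would pass 70% of its speed; a pose out of reach is approached as far as the arm can. A call with a number of a shift or a turn outside -1 to 1 is refused whole. A call with a gripper value outside its range is refused whole. The fingers move at their own pace and stop on an object; "newtons" is the grip in N (left out, the last holds). Time passes only in rows, so rows that repeat a pose let the fingers close. It gives the time, the measured TCP pose, the force, the opening and the grip force at its end, in the units of the state.
- observe(): the state, without advancing time (a new reading comes with each control period).
- get_image(name): name is "side" or "top" or "wrist"; returns a dict with "color" (400x640x3 uint8, blue, green, red), "z_map" (400x640 float32, m along the optical axis (not along the pixel's ray), 0 where there is no reading), "K" (3x3 intrinsics, pixels), "view" (4x4, takes a point from world to camera coordinates); the wrist camera has in their place "T_tool_cam" (4x4, takes a point from camera to tool coordinates, whose origin is the TCP and whose axes are the flange's). Camera axes: x right, y down, z forward; pixel columns grow to the right and rows downward; lengths in m; the calibration is good to about 2 mm. A picture is of the moment at which its call begins: read the wrist's pose just before it.
- job_done(): hands the job in; it is judged then, once.
Trained networks look in a picture, given as the dict that the camera call returned (one of the last four; its "shot" number tells which), for a name from the list of things; names that differ only in an ending like _2 or _b are one class to them, and where a whole thing is asked for, a point or a joint stands for the part that bears it (a point fixed in the world has none). Each returns a list of dicts, best first, with "confidence" (0 to 1); they miss things now and then, are a little off and sometimes report something else, mostly with a low value. They report only what shows in the picture. A call takes as long as a camera call. They do not tell look-alikes from the thing itself.
- recognise(target, picture): "position" ([column, row] in pixels, amid what is visible of it).
- tip_of(target, picture): "position" ([column, row] in pixels: a listed point, or the origin of a listed thing).
The state is a dict: "time": time; "q": joint angles; "qd": joint speeds; "joint_torque": joint torques, N m; "ee_pos": TCP position; "orientation": TCP orientation; "force": force on the tool from outside, world axes, zero at the start; "ft_torque": the same for the moment, N m; "grip_width": finger opening in m; "gripper_force": force on a finger pad.
Only numpy, scipy, OpenCV 4.12 (cv2) and the standard library are available. Lean on these libraries where they do the work, as an engineer would, in place of code of your own. Each camera call takes 0.05 s, during which the arm holds its last target. There are 200 camera calls.

### The job

The loaded parts tote was put on the bench scale before the scale was zeroed. See where the heavy hub lies in it, grip the handle bar over the balance point, and lift the tote straight up and level, leaving its contents and the things around it alone. Finish holding it still and level about 10 cm above the platform, so that I can zero the scale: do not set it down or let go.

Things in the scene. Friction and masses are not known exactly. Their poses are not given: they have to be found in the camera images.
- tote: Open off-white plastic parts tote on the scale, 340 mm long (its y) by 150 mm wide (its x), walls 62 mm high, floor 3 mm thick, 0.30 kg empty, balanced about its middle. Two dividers make three compartments in a row along y, each 109 by 144 mm, centred at y = -112, 0 and 112 mm. Gable ends, 157 mm high, carry a handle bar over its full length. Origin: centre of the underside, z up.
- handle_mid (a point): Middle of the handle bar: a straight dark steel tube 18 mm in diameter along the tote's y, its centre line 140 mm above the tote's underside; axes as the tote's. It can be gripped from above up to 140 mm either side of here. The tote hangs level only if gripped near the balance point of tote and contents; gripped far from it, it twists in the fingers.
- hub: Dark cast-iron hub: round flange 72 mm in diameter and 10 mm thick with a 42 mm barrel standing on it, 45 mm tall in all, flange down. The only heavy thing in the tote, about 0.50 kg (may be 15 percent more or less). It lies in any one of the three compartments. Origin: centre of its underside, z up.
- carton: Small closed cardboard carton with a paper strip, 70 x 60 x 45 mm tall, nearly empty, about 0.04 kg, in another compartment of the tote. Origin: centre of its underside.
- jar: Empty white plastic jar with a white screw cap, 56 mm in diameter, 62 mm tall, about 0.035 kg, in the remaining compartment of the tote. Origin: centre of its underside.
- scale: Low bench scale, fixed: a steel platform 260 mm (its x) by 360 mm (its y), top face 60 mm above the bench, on a grey base; in front (its -x side, reaching to x = -233 mm) a low indicator with display and keys, under 60 mm high. Origin: on the bench under the platform's centre, z up.
- oil_bottle: Black plastic bottle with a white cap, 60 mm in diameter, 150 mm tall, standing on the bench beyond the scale; a bystander. Origin: centre of its underside.
- spanner: Steel spanner lying on the bench beyond the scale; a bystander. Origin: centre of its underside.
- bearing: Steel ring bearing, 62 mm in diameter, 16 mm tall, lying flat on the bench beside the scale; a bystander. Origin: centre of its underside.
Things that resemble listed ones, but are neither listed nor needed, are in the scene too. Leave any pink look-alike of the jar alone. What is shaped like the hub but purple is not meant.

How it is judged:
By the outcome, as a careful person would: the job done as asked, in the order asked, and still so for the second after the job is handed in, while the arm keeps its last pose, push and grip.
It also fails if it takes over 32 s, if anything falls off the work surface, if the arm or the gripper's body presses on something with over 40 N, if the wrist force passes 120 N, or if a joint passes its speed limit or range.

## Working session

There is one attempt and no reset: what is moved stays moved. The work goes in short steps, Python scripts to look and compute and a tool call to move; the robot and the scene stay as the last step left them, time stands still between calls to the robot, and variables do not carry over. Pictures are saved under pics/ and viewed, at most 10 in all, crops included, and the job is handed in when it is done.

Besides the shell and the picture viewer there is one more tool, called as name(argument=value, ...), one argument or row to a line, values as JSON. jog_arm: Moves the arm, as the interface text tells. Its arguments: {"type":"object","properties":{"motion":{"type":"array"},"newtons":{"type":"number"}},"required":["motion"]}

```bash
mkdir -p pics; cat > h.py <<'E'
import numpy as np, cv2
from plant import *
def world(p,uv,r=2):
    u,v=[int(round(a)) for a in uv]
    z=p["z_map"][max(v-r,0):v+r+1,max(u-r,0):u+r+1]; z=z[z>0]
    if not len(z): return None
    z=np.median(z)
    c=z*np.linalg.inv(p["K"])@[uv[0],uv[1],1]
    return (np.linalg.inv(p["view"])@np.append(c,1))[:3]
E
python3 - <<'E'
from h import *
np.set_printoptions(precision=3,suppress=True)
o=observe();print(o["time"],o["ee_pos"],o["orientation"],o["grip_width"],tcp_to_tips)
for n in("top","side"):
    p=get_image(n);cv2.imwrite(f"pics/{n}1.png",p["color"])
    for t in("tote","handle_mid","hub","carton","jar","scale"):
        f=tip_of if t=="handle_mid" else recognise
        for d in f(t,p)[:3]: print(n,t,np.round(d["position"]),round(d["confidence"],2),world(p,d["position"]))
E
```

```text
0.0 [0.199 0.592 0.224] [ 0.161  0.987 -0.001 -0.   ] 0.09401762195333828 0.019
top tote [343. 183.] 0.88 [ 0.569 -0.088  0.208]
top handle_mid [346. 182.] 0.95 [ 0.572 -0.094  0.209]
top hub [377. 197.] 0.86 [ 0.547 -0.182  0.108]
top hub [432. 184.] 0.81 [ 0.586 -0.353  0.043]
top carton [296. 186.] 0.67 [0.593 0.029 0.108]
top jar [400. 272.] 0.83 [ 0.349 -0.229  0.062]
top jar [337. 194.] 0.73 [ 0.56  -0.077  0.125]
top jar [344. 182.] 0.18 [ 0.572 -0.09   0.209]
top scale [377. 199.] 0.67 [ 0.543 -0.182  0.107]
top scale [330. 232.] 0.61 [ 0.47  -0.054  0.06 ]
top scale [297. 187.] 0.4 [0.59  0.025 0.108]
side tote [352. 253.] 0.92 [ 0.591 -0.104  0.066]
side handle_mid [348. 217.] 0.98 [ 0.573 -0.092  0.209]
side hub [363. 282.] 0.74 [ 0.536 -0.201  0.105]
side hub [430. 342.] 0.71 [ 0.581 -0.383  0.04 ]
side carton [328. 215.] 0.96 [0.598 0.004 0.108]
side jar [341. 246.] 0.65 [ 0.552 -0.101  0.123]
side scale [298. 270.] 0.76 [ 0.469 -0.04   0.027]
```

View pics/top1.png

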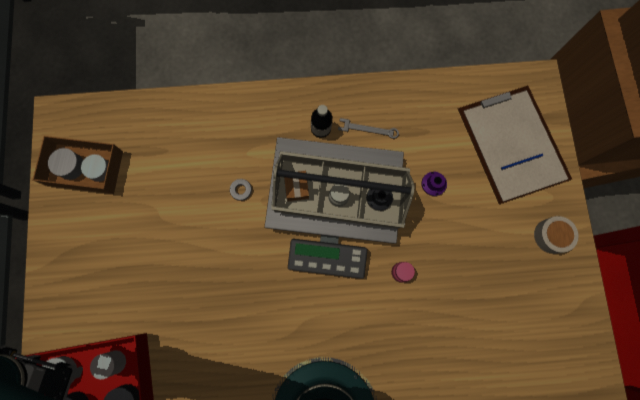

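View pics/side1.png

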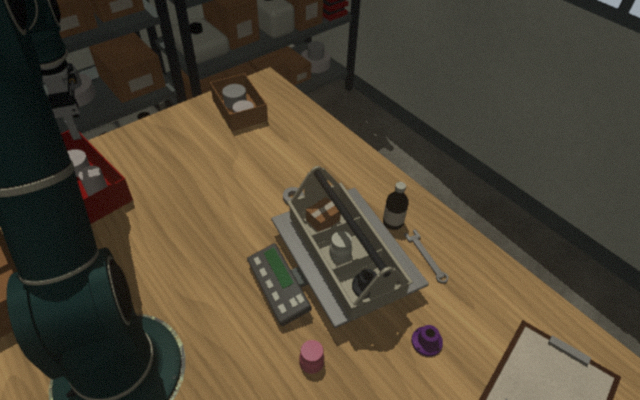

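The dark hub is in the tote at top (378,197), in the right-hand (-y) compartment. The purple look-alike at (432,184) is on the bench and isn't meant. The white jar at (339,194) is in the middle compartment, and the pink one at (404,272) is outside. The carton at (296,187) is in the left compartment. Next I'll fit the bar line and work out the balance point.

```bash
python3 - <<'E'
from h import *
from scipy.spatial.transform import Rotation as R
np.set_printoptions(precision=4,suppress=True)
p=get_image("top")
cv2.imwrite("pics/crop.png",cv2.resize(p["color"][130:245,260:450],None,fx=4,fy=4,interpolation=cv2.INTER_CUBIC))
v,u=np.mgrid[0:400,0:640]; z=p["z_map"]
c=np.stack([u*z,v*z,z],-1)@np.linalg.inv(p["K"]).T
T=np.linalg.inv(p["view"]); W=c@T[:3,:3].T+T[:3,3]
roi=(u>260)&(u<425)&(v>140)&(v<220)&(z>0)
dark=p["color"].max(-1)<75
m=roi&dark&(W[...,2]>.198)&(W[...,2]<.22)
P=W[m]; mu=P.mean(0); d=np.linalg.svd(P-mu)[2][0]; d*=np.sign(d[1])
t=(P-mu)@d; print("bar",len(P),mu,d,t.min(),t.max(),"resid",np.std((P-mu)-np.outer(t,d),0))
g=W[roi&(W[...,2]>.195)&(W[...,2]<.235)]; s=(g-mu)@d; print("all high",s.min(),s.max())
q=sorted(s); mid=mu+d*(s.min()+s.max())/2; print("mid",mid)
y=np.arctan2(-d[0],d[1]);print("yaw",np.degrees(y))
ax=np.array([np.cos(y),np.sin(y)]);ay=np.array([-np.sin(y),np.cos(y)])
loc=lambda w:np.array([(w[:2]-mid[:2])@ax,(w[:2]-mid[:2])@ay,w[2]])
for n in("hub","carton","jar"):
  for e in tip_of(n,p)[:2]:
    # ray to plane z=.063
    r=T[:3,:3]@np.linalg.inv(p["K"])@np.append(e["position"],1); o=T[:3,3]; print(n,e["position"],loc(o+r*(.063-o[2])/r[2]))
# hub top: dark pixels with height ~.108
L=W[roi&dark&(W[...,2]>.1)&(W[...,2]<.112)]; l=np.array([loc(w) for w in L]); l=l[l[:,1]<-.05]; print("hubtop",len(l),l.min(0),l.max(0),np.median(l,0))
rim=W[roi&(abs(W[...,2]-.122)<.006)]; l=np.array([loc(w) for w in rim]); print("rim",np.percentile(l,[1,99],axis=0))
o=observe();print(R.from_quat(o["orientation"]).as_matrix())
E
```

```text
bar 978 [ 0.5729 -0.0904  0.2071] [0.2153 0.9765 0.0004] -0.16937976102954744 0.1711738418598488 resid [0.0056 0.0012 0.0031]
all high -0.1699417166147954 0.17437349688651502
mid [ 0.5733 -0.0882  0.2071]
yaw -12.435793235680984
hub [431.8, 181.8] [ 0.0693 -0.2492  0.063 ]
hub [378.8, 198.4] [ 0.0025 -0.1092  0.063 ]
carton [296.0, 184.9] [0.0086 0.1211 0.063 ]
jar [338.7, 196.6] [-0.0078  0.0003  0.063 ]
hubtop 266 [-0.056  -0.1675  0.1001] [ 0.0755 -0.0504  0.112 ] [ 0.0041 -0.1098  0.1069]
rim [[-0.0785 -0.1691  0.1167]
 [ 0.0813  0.1726  0.1277]]
[[-0.948   0.3181  0.    ]
 [ 0.3181  0.948   0.    ]
 [-0.      0.     -1.    ]]
```

View pics/crop.png

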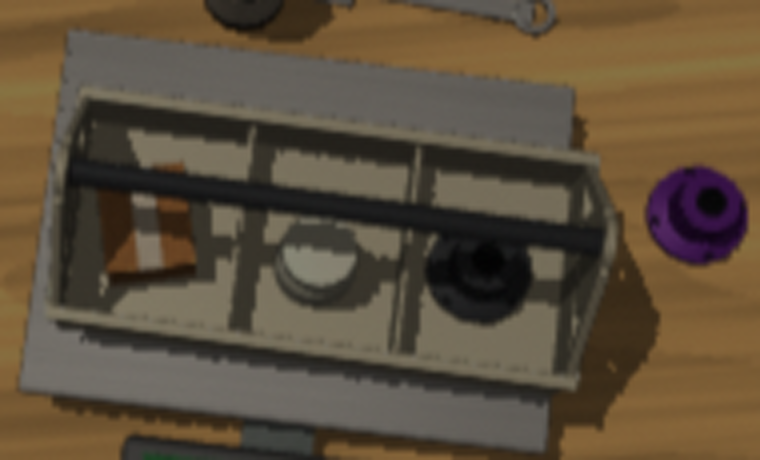

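Both bar measurements agree: the middle is at about (0.573, -0.089), z 0.20, yaw -12.4°. The crop shows the dark cast-iron hub standing in the tote's -y compartment, with the purple one outside. The balance point is about 57 mm towards the hub, so the grip goes at about (0.561, -0.145, 0.200). I'm moving there in stages.

jog_arm(
  motion=[
    {"translation":[-0.19,-0.17,-0.08],"dr":[0,0,0.12],"claw":1},
    {"translation":[-0.38,-0.34,-0.16],"dr":[0,0,0.25],"claw":1},
    {"translation":[-0.57,-0.5,-0.24],"dr":[0,0,0.37],"claw":1},
    {"translation":[-0.77,-0.67,-0.32],"dr":[0,0,0.5],"claw":1},
    {"translation":[-0.77,-0.67,-0.32],"dr":[0,0,0.5],"claw":1},
    {"translation":[-0.77,-0.67,-0.32],"dr":[0,0,0.5],"claw":1},
  ],
)

```text
time: 1.65
ee_pos: [0.3283, 0.3725, 0.3048]
orientation: [0.411, 0.912, 0.0, 0.0]
force: [-0.5, 0.5, -1.0]
grip_width: 0.0941
gripper_force: 0.0
```

jog_arm(
  motion=[
    {"translation":[-0.24,-0.05,0],"dr":[0,0,0.12],"claw":1},
    {"translation":[-0.48,-0.11,0],"dr":[0,0,0.25],"claw":1},
    {"translation":[-0.73,-0.16,0],"dr":[0,0,0.37],"claw":1},
    {"translation":[-0.98,-0.22,0],"dr":[0,0,0.5],"claw":1},
    {"translation":[-0.98,-0.22,0],"dr":[0,0,0.5],"claw":1},
    {"translation":[-0.98,-0.22,0],"dr":[0,0,0.5],"claw":1},
  ],
)

```text
time: 2.4
ee_pos: [0.4486, 0.1541, 0.3039]
orientation: [0.632, 0.775, -0.001, -0.0]
force: [0.5, 1.2, 0.1]
grip_width: 0.094
gripper_force: 0.0
```

jog_arm(
  motion=[
    {"translation":[-0.24,0.04,0],"dr":[0,0,0.1],"claw":1},
    {"translation":[-0.48,0.09,0],"dr":[0,0,0.2],"claw":1},
    {"translation":[-0.72,0.13,0],"dr":[0,0,0.3],"claw":1},
    {"translation":[-0.94,0.18,0],"dr":[0,0,0.4],"claw":1},
    {"translation":[-0.94,0.18,0],"dr":[0,0,0.4],"claw":1},
    {"translation":[-0.94,0.18,0],"dr":[0,0,0.4],"claw":1},
  ],
)

```text
time: 3.15
ee_pos: [0.5399, -0.0665, 0.3038]
orientation: [0.779, 0.627, -0.0, -0.0]
force: [0.1, 1.1, 0.6]
grip_width: 0.0941
gripper_force: 0.0
```

```bash
python3 - <<'E'
from h import *
from scipy.spatial.transform import Rotation as R
np.set_printoptions(precision=4,suppress=True)
o=observe();M=R.from_quat(o["orientation"]).as_matrix();print(o["ee_pos"],M)
p=get_image("wrist");cv2.imwrite("pics/w1.png",p["color"])
T=np.eye(4);T[:3,:3]=M;T[:3,3]=o["ee_pos"];T=T@p["T_tool_cam"]
v,u=np.mgrid[0:400,0:640];z=p["z_map"]
W=(np.stack([u*z,v*z,z],-1)@np.linalg.inv(p["K"]).T)@T[:3,:3].T+T[:3,3]
m=(z>0)&(p["color"].max(-1)<90)&(W[...,2]>.2)&(W[...,2]<.214)&(abs(W[...,0]-.56)<.08)
P=W[m];print(len(P))
mu=P.mean(0);d=np.linalg.svd(P-mu,full_matrices=False)[2][0];d*=np.sign(d[1]);print(mu,d,np.std((P-mu)-np.outer((P-mu)@d,d),0),P[:,1].min(),P[:,1].max())
print("bar x at y=-.145",mu[0]+d[0]/d[1]*(-.145-mu[1]))
rel=np.array([.561,-.145,.2])-o["ee_pos"];print("to go tool/.25",M.T@rel/.25)
E
```

```text
[ 0.5399 -0.0665  0.3038] [[ 0.2133  0.977  -0.0012]
 [ 0.977  -0.2133  0.0002]
 [-0.0001 -0.0012 -1.    ]]
6746
[ 0.5791 -0.0665  0.2065] [ 0.2111  0.9775 -0.0031] [0.0051 0.0011 0.002 ] -0.24904229264544037 0.06489768316037658
bar x at y=-.145 0.5621006894422844
to go tool/.25 [-0.2885  0.15    0.4151]
```

View pics/w1.png

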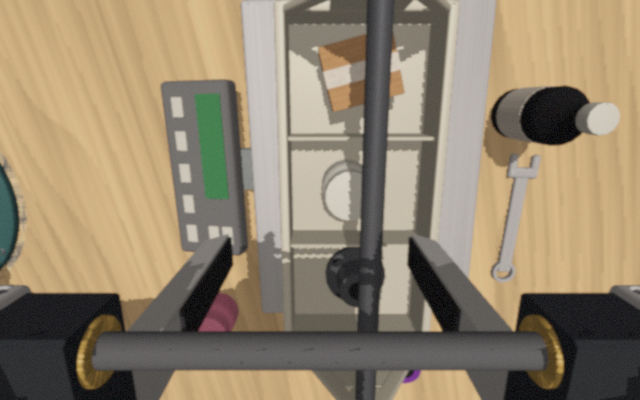

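The wrist view shows the bar running vertically between the fingers (about column 372), the hub at (355,275) and the jar at (345,190). Bar direction and midpoint match the overhead fit. I'll shift sideways, descend and close.

jog_arm(
  motion=[
    {"translation":[-0.15,0.08,0],"dr":[0,0,0],"claw":1},
    {"translation":[-0.29,0.154,0],"dr":[0,0,0],"claw":1},
    {"translation":[-0.29,0.154,0],"dr":[0,0,0],"claw":1},
    {"translation":[-0.29,0.154,0.14],"dr":[0,0,0],"claw":1},
    {"translation":[-0.29,0.154,0.28],"dr":[0,0,0],"claw":1},
    {"translation":[-0.29,0.154,0.36],"dr":[0,0,0],"claw":1},
    {"translation":[-0.29,0.154,0.415],"dr":[0,0,0],"claw":1},
    {"translation":[-0.29,0.154,0.415],"dr":[0,0,0],"claw":1},
    {"translation":[-0.29,0.154,0.415],"dr":[0,0,0],"claw":1},
  ],
)

```text
time: 4.32
ee_pos: [0.562, -0.1478, 0.2016]
orientation: [0.78, 0.626, 0.0, 0.0]
force: [0.4, -0.1, 1.0]
grip_width: 0.094
gripper_force: 0.0
```

jog_arm(
  motion=[
    {"translation":[0,0,0],"dr":[0,0,0],"claw":0.5},
    {"translation":[0,0,0],"dr":[0,0,0],"claw":0.3},
    {"translation":[0,0,0],"dr":[0,0,0],"claw":0.2},
    {"translation":[0,0,0],"dr":[0,0,0],"claw":0},
    {"translation":[0,0,0],"dr":[0,0,0],"claw":0},
    {"translation":[0,0,0],"dr":[0,0,0],"claw":0},
    {"translation":[0,0,0],"dr":[0,0,0],"claw":0},
    {"translation":[0,0,0],"dr":[0,0,0],"claw":0},
  ],
  newtons=50,
)

```text
time: 5.32
ee_pos: [0.5621, -0.1483, 0.201]
orientation: [0.78, 0.626, 0.0, 0.001]
force: [5.6, -0.5, 3.1]
grip_width: 0.0175
gripper_force: 16.8
```

jog_arm(
  motion=[
    {"translation":[0,0,0],"dr":[0,0,0],"claw":0},
    {"translation":[0,0,0],"dr":[0,0,0],"claw":0},
    {"translation":[0,0,0],"dr":[0,0,0],"claw":0},
    {"translation":[0,0,-0.01],"dr":[0,0,0],"claw":0},
    {"translation":[0,0,-0.02],"dr":[0,0,0],"claw":0},
    {"translation":[0,0,-0.03],"dr":[0,0,0],"claw":0},
    {"translation":[0,0,-0.04],"dr":[0,0,0],"claw":0},
    {"translation":[0,0,-0.05],"dr":[0,0,0],"claw":0},
    {"translation":[0,0,-0.06],"dr":[0,0,0],"claw":0},
    {"translation":[0,0,-0.06],"dr":[0,0,0],"claw":0},
    {"translation":[0,0,-0.06],"dr":[0,0,0],"claw":0},
  ],
  newtons=50,
)

```text
time: 6.7
ee_pos: [0.5615, -0.1481, 0.2157]
orientation: [0.78, 0.626, -0.0, 0.0]
force: [-0.1, 0.1, -8.4]
grip_width: 0.0169
gripper_force: 50.0
```

```bash
cat > tilt.py <<'E'
from h import *
from scipy.spatial.transform import Rotation as R
np.set_printoptions(precision=4,suppress=True)
import sys
o=observe();print(o["time"],o["ee_pos"],o["force"],o["ft_torque"],o["grip_width"],o["gripper_force"])
M=R.from_quat(o["orientation"]).as_matrix();print(M[:,2])
p=get_image("top");v,u=np.mgrid[0:400,0:640];z=p["z_map"];T=np.linalg.inv(p["view"])
W=(np.stack([u*z,v*z,z],-1)@np.linalg.inv(p["K"]).T)@T[:3,:3].T+T[:3,3]
ax=np.array([.9765,-.2153]);ay=np.array([.2153,.9765]);dl=W[...,:2]-[.5733,-.0882]
lx=dl@ax;ly=dl@ay;h=o["ee_pos"][2]-.2
m=(z>0)&(abs(lx)<.006)&(ly>0.04)&(ly<.16)&(abs(W[...,2]-.209-h)<.03)
s=np.polyfit(ly[m],W[...,2][m],1);print("bar slope deg (clear half)",m.sum(),np.degrees(s[0]),np.polyval(s,.1)-h)
for sg in(-1,1):
  m=(z>0)&(abs(lx-sg*.073)<.012)&(abs(ly)<.165)&(abs(W[...,2]-.122-h)<.012)
  a=np.polyfit(ly[m],W[...,2][m],1);print("rim",sg,m.sum(),np.degrees(a[0]),a[1]-h)
pp=get_image("side");cv2.imwrite(f"pics/{sys.argv[1]}.png",cv2.resize(pp["color"][120:360,200:520],None,fx=2,fy=2))
E
python3 tilt.py s2
```

```text
6.7 [ 0.5615 -0.1481  0.2157] [-0.144   0.0929 -8.4163] [-0.1271  0.033   0.0759] 0.016873356887794518 49.9946129322052
[-0.0001 -0.0001 -1.    ]
bar slope deg (clear half) 240 -0.8866880011417693 0.20612191502940408
rim -1 208 -0.40621327266108587 0.1214619008736604
rim 1 273 -0.15386550258958728 0.12010670209535518
```

View pics/s2.png

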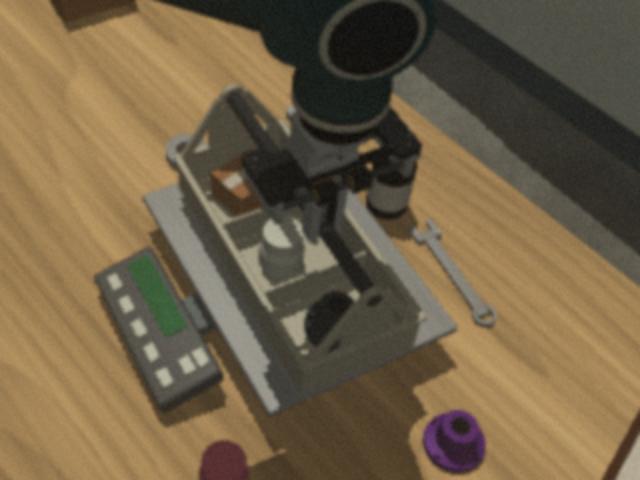

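It's off the scale at full weight (8.4 N, about 0.86 kg) and level to within about a degree; the picture shows the contents undisturbed. I'm continuing up slowly with a firmer grip.

jog_arm(
  motion=[
    {"translation":[0,0,-0.02],"dr":[0,0,0],"claw":0},
    {"translation":[0,0,-0.05],"dr":[0,0,0],"claw":0},
    {"translation":[0,0,-0.09],"dr":[0,0,0],"claw":0},
    {"translation":[0,0,-0.13],"dr":[0,0,0],"claw":0},
    {"translation":[0,0,-0.17],"dr":[0,0,0],"claw":0},
    {"translation":[0,0,-0.21],"dr":[0,0,0],"claw":0},
    {"translation":[0,0,-0.25],"dr":[0,0,0],"claw":0},
    {"translation":[0,0,-0.29],"dr":[0,0,0],"claw":0},
    {"translation":[0,0,-0.32],"dr":[0,0,0],"claw":0},
    {"translation":[0,0,-0.34],"dr":[0,0,0],"claw":0},
    {"translation":[0,0,-0.34],"dr":[0,0,0],"claw":0},
    {"translation":[0,0,-0.34],"dr":[0,0,0],"claw":0},
  ],
  newtons=60,
)

```text
time: 8.3
ee_pos: [0.5615, -0.148, 0.3004]
orientation: [0.78, 0.626, -0.0, -0.0]
force: [1.2, 0.1, -8.1]
grip_width: 0.0164
gripper_force: 60.0
```

jog_arm(
  motion=[
    {"translation":[0,0,0],"dr":[0,0,0],"claw":0},
    {"translation":[0,0,0],"dr":[0,0,0],"claw":0},
    {"translation":[0,0,0],"dr":[0,0,0],"claw":0},
    {"translation":[0,0,0],"dr":[0,0,0],"claw":0},
    {"translation":[0,0,0],"dr":[0,0,0],"claw":0},
    {"translation":[0,0,0],"dr":[0,0,0],"claw":0},
  ],
)

```text
time: 9.05
ee_pos: [0.5615, -0.1481, 0.3008]
orientation: [0.78, 0.626, -0.0, 0.0]
force: [-1.1, -0.1, -8.4]
grip_width: 0.0165
gripper_force: 60.0
```

```bash
python3 tilt.py s3
```

```text
9.05 [ 0.5615 -0.1481  0.3008] [-1.1037 -0.1198 -8.364 ] [-0.082   0.1211  0.0318] 0.016546223132056243 59.993939995765686
[-0.     -0.0001 -1.    ]
bar slope deg (clear half) 283 -0.6506212562090653 0.20591754794535322
rim -1 260 -0.3237849879489857 0.1217624407148605
rim 1 323 -0.3766456600654842 0.12051596038062934
```

View pics/s3.png

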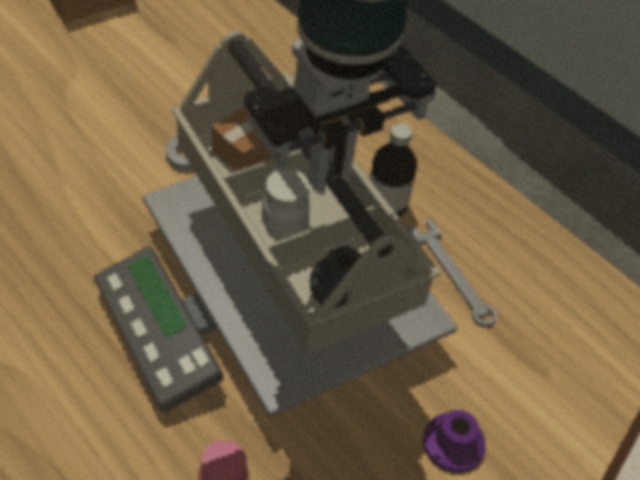

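The tote hangs level (under 0.5° at the rims) and still, 10 cm above the platform, with its contents in place and the bystanders untouched.

```bash
python3 -c "
from plant import job_done;print(job_done())"
```

```text
the job is handed in; nothing more can be done
None
```

The tote is lifted and held still about 10 cm above the scale platform, level to about half a degree and gripped about 6 cm from the bar's middle towards the hub, so you can zero the scale; the job is handed in.

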